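# Open the plate washer's buffer tank

### The job

The plate washer's buffer tank needs topping up: unscrew the blue cap on the white tank in several turns, regrasping between them, and lift it clear without forcing it. Set it down gently in the grey parking tray, standing upright with its open side down, let go, and leave everything else on the bench where it is.

Things in the scene. Friction and masses are not known exactly. Their poses are not given: they have to be found in the camera images.
- cap_center (a point): centre (half-way up, on the axis) of the blue screw cap on the tank; z up along its axis. The cap is 50 mm tall, about 80 g: the upper 26 mm is a solid ribbed round grip 56 mm across (grip it there, at any yaw), the lower 24 mm a hollow skirt 54 mm across, open below. Screwed down, its lower edge is 3 mm above the tank's top.
- neck (a point): centre of the mouth of the tank's neck, 127 mm above the bench; z up, x and y along the tank's sides. The neck is 27 mm tall, 44 mm across its threads, in the middle of the tank's flat top. With the cap screwed down, the cap's centre is 1 mm above this point; the cap's skirt clears the neck when it has risen 24 mm.
- tank: white wash-buffer tank, a box 180 (x) x 150 (y) x 100 mm, fixed to the bench; origin at the centre of its underside
- tray: grey shallow square parking tray, 160 x 160 mm outside, walls 5 mm thick and 16 mm high, inner floor 5 mm above the bench, fixed; origin at the centre of its underside, on the bench, x and y along its sides
- cap: the same cap; origin on its axis at its lower edge, x along the white line on its top. Unscrews anticlockwise seen from above, rising 3.3 mm per rad; comes free after about 200 degrees (3.5 +-0.2 rad) of turning, then lifts straight off; turning up to 1.7 rad more does no harm. Turns easily (20 N grip is plenty), 1 mm of play, stays put when let go.
- marker: lying marker pen, 140 mm long, white and green; bystander, origin at the centre of its underside
- tip_rack: green pipette-tip box, 85 x 125 x 63 mm; bystander, origin at the centre of its underside
- plates: stack of three white well plates, 85 x 127 x 42 mm; bystander, origin at the centre of its underside
- amber_bottle: amber bottle with red cap, 70 mm across, 150 mm tall; bystander, origin at the centre of its underside
- white_bottle: white bottle with orange cap, 64 mm across, 160 mm tall; bystander, origin at the centre of its underside
- beaker: clear open beaker, 76 mm across, 90 mm tall; bystander, origin at the centre of its underside
- jar: clear jar with white lid, 60 mm across, 80 mm tall; bystander, origin at the centre of its underside
Mind the look-alikes: they are no part of the job. What is meant by the cap is not green, purple or turquoise, and is the larger of those in its own colour.

How it is judged (in metres and radians):
On the way:
1. the gripped cap is unscrewed and lifted clear above the neck (z of cap_center in the frame of neck above 0.028 m and contact force between the fingers and cap above 0.5 N and angle between cap_center's own z axis and vertical below 0.5 rad), for 0.1 s.
At the end, for the whole second after the job is handed in: The cap stands in the tray on its open side, within 7 degrees of upright and flat on the tray's floor (its centre at most 36 mm above the bench, and within 50 mm of the tray's centre along each of its sides), at rest and let go (x of cap_center in the frame of tray between -0.05 and 0.05 m and y of cap_center in the frame of tray between -0.05 and 0.05 m and z of cap_center in the frame of tray below 0.036 m and angle between cap_center's own z axis and vertical below 0.12 rad and linear speed of cap below 0.02 m/s and contact force between the fingers and cap below 0.1 N); the robot touches nothing.
It fails at once if the cap is forced: pressed or pulled against the tank with more than 110 N (contact force between cap and tank above 110 N).
It fails at once if the cap is dropped: it falls free of the fingers from more than about 2 cm (faster than 0.6 m/s) (contact force between the fingers and cap below 0.01 N and linear speed of cap above 0.6 m/s).
It fails at once if a bystander is moved by more than 3 cm (distance of any of marker, tip_rack, plates, amber_bottle, white_bottle, beaker, jar from where it was at the start of the episode above 0.03 m).
It also fails if it takes over 64 s, if anything falls off the work surface, if the arm or the gripper's body presses on something with over 40 N, if the wrist force passes 120 N, or if a joint passes its speed limit or range.

### The arm

A 6-joint arm with a two-finger parallel gripper is mounted at the origin on the work surface. World frame = base frame: x ahead of the robot, y to its left, z up, the work surface at z = 0. Lengths are in m, angles in degrees, forces in N, time in s.
With the tool pointing down it reaches from about 0.4 to 0.825 m from the base axis. Payload 7 kg.
Tool frame: the origin (TCP) lies midway between the tips of the shut fingers; the grasp point (between the pads) lies 19 mm behind it; x points along the fingers, y is the direction in which the jaws open and shut, and the axes are right-handed (so a half turn about x gives the same grasp; the last joint's range is limited). The gripper opens to 88 mm and grips with 3 to 60 N. Pads are 19 mm wide; open, the fingers measure 130 mm over their backs; the gripper's body (78 mm by 193 mm) begins 47 mm behind the grasp point.
Start: joints at [79.761, 20.546, 0.682, 0, -70.136, -16.507], TCP at [0.304, 0.603, 0.227] pointing down, gripper open.
Joint ranges: [-176.03, 176.03], [-82.01, 121.73], [-58.28, 71.71], [-173.87, 95.51], [-174.79, -0.11], [-173.66, 173.66]. Speed limits (degrees/s): [136.94, 136.94, 172.46, 180, 180, 180].

### API

Orientations are given as [roll, pitch, yaw] about the fixed x, y, z axes, in that order (R = Rz(yaw) Ry(pitch) Rx(roll)).
In Python, from cell import get_state, get_image, finish_job, recognise gives the robot as it stands.
- The arm moves only by the tool step_arm, never from a script. Its argument "steps" is a list of rows, each a list of 5 numbers: the shift along the tool's x, y, z in m, then the turn about the tool's x in degrees, then the finger opening in m, from 0 to 0.0876. In form: [[x, y, z, yaw, hand], ...]. A call has exactly 5 rows; each row shifts and turns the commanded pose from where the row before left it, along the tool's axes as they then stand; what a row does not reach is not made up. A row lasts 1/8 s, in which the tool goes at most 62.5 mm and 10.7 degrees, less where a joint would pass 70% of its speed; a pose out of reach is approached as far as the arm can. A call with a gripper value outside its range is refused whole. The fingers move at their own pace and stop on an object; "grip_force" is the grip in N (left out, the last holds). Time passes only in rows, so rows that do not move let the fingers close, or fill a call up. It gives the time, the measured TCP pose, the force and the opening at its end, in the units of the state.
- get_state(): the state, without advancing time (a new reading comes with each control period).
- get_image(name): name is "side" or "top" or "wrist"; returns a dict with "frame" (420x560x3 uint8, blue, green, red), "fx", "fy", "cx", "cy" (pixels), "R" (3x3) and "t" (3): a world point X has camera coordinates R X + t. Camera axes: x right, y down, z forward; pixel columns grow to the right and rows downward; lengths in m; the calibration is good to about 2 mm. The wrist camera is an equidistant fisheye: a pixel r from the principal point sees the ray r / f radians off the axis. A picture is of the moment at which its call begins. There is no depth.
- finish_job(): hands the job in, once; it reports no verdict.
Trained networks look in a picture, given as the dict that the camera call returned (one of the last four; its "shot" number tells which), for a name from the list of things; names that differ only in an ending like _2 or _b are one class to them, and where a whole thing is asked for, a point or a joint stands for the part that bears it (a point fixed in the world has none). Each returns a list of dicts, best first, with "score" (0 to 1); they miss things now and then, are a little off and sometimes report something else, mostly with a low value. They report only what shows in the picture. A call takes as long as a camera call. They do not tell look-alikes from the thing itself.
- recognise(picture, label): "at" ([column, row] as shares, 0 to 1, of the picture: columns of its width, rows of its height, amid what is visible of it).
The state is a dict: "time": time; "joint_positions": joint angles; "qvel": joint speeds; "joint_torque": joint torques, N m; "tool_pos": TCP position; "ee_rot": TCP orientation; "ft_force": force on the tool from outside, world axes, zero at the start; "ft_torque": the same for the moment, N m; "grip_width": finger opening in m.
Only numpy, scipy, OpenCV 4.12 (cv2) and the standard library are available. Lean on these libraries where they do the work, as an engineer would, in place of code of your own. Each camera call takes 0.05 s, during which the arm holds its last target. There are 200 camera calls.

## Working session

There is one attempt and no reset: what is moved stays moved. The work goes in short steps, Python scripts to look and compute and a tool call to move; the robot and the scene stay as the last step left them, time stands still between calls to the robot, and variables do not carry over. Pictures are saved under pics/ and viewed, about 8 in all and at most 12, crops included, and the job is handed in when it is done.

Besides the shell and the picture viewer there is one more tool, called after "Call:" in YAML: its name, and indented under it one key for each argument. step_arm: Moves the arm, as the interface text tells. Its arguments: {"type":"object","properties":{"steps":{"type":"array"},"grip_force":{"type":"number"}},"required":["steps"]}

```bash
mkdir -p pics; ls; cat > h.py <<'E'
import numpy as np, cv2
from cell import get_state, get_image, finish_job, recognise
def ray(p,u,v):
    R=np.array(p["R"]);t=np.array(p["t"]);x=(u-p["cx"])/p["fx"];y=(v-p["cy"])/p["fy"]
    return -R.T@t, R.T@np.array([x,y,1.0])
def at_z(p,u,v,z):
    c,d=ray(p,u,v); return c+d*(z-c[2])/d[2]
def proj(p,X):
    q=np.array(p["R"])@np.array(X)+np.array(p["t"]); return p["fx"]*q[0]/q[2]+p["cx"],p["fy"]*q[1]/q[2]+p["cy"]
E
python3 - <<'E'
from h import *
print(get_state())
for n in("top","side"):
    p=get_image(n);cv2.imwrite(f"pics/{n}0.png",p["frame"])
    print(n,p["fx"],p["cx"],p["cy"],(-np.array(p["R"]).T@p["t"]).round(3),np.array(p["R"]).round(3).tolist())
    for l in("cap","tray","tank","neck","cap_center"):
        try:print(l,[(round(r["score"],2),round(r["at"][0]*560),round(r["at"][1]*420)) for r in recognise(p,l)])
        except Exception as e:print(l,e)
E
```

```text
pics
{'time': 0.0, 'joint_positions': array([ 7.97635083e+01,  2.05910914e+01,  6.33545693e-01, -2.00525134e-02,
       -7.01345397e+01, -1.65068478e+01]), 'qvel': array([-0.02390306, -0.02547858,  0.04110516,  0.01123722, -0.03879908,
       -0.04304719]), 'joint_torque': array([-1.87743390e-03, -5.82716596e+01,  2.93065274e+01,  6.99745461e+00,
        6.86368949e-03, -1.67727899e-04]), 'tool_pos': array([0.30355219, 0.60235189, 0.22562504]), 'ee_rot': array([  94.93930819,   89.90600434, -111.81086057]), 'ft_force': array([ 0.02671939, -0.74965282, -0.36830819]), 'ft_torque': array([ 0.01503017, -0.00544254, -0.01391901]), 'grip_width': 0.08767371580881464}
top 432.2104162477561 281.0375043900026 208.32039102112591 [ 0.512 -0.03   1.402] [[-0.024, -1.0, -0.011], [-0.999, 0.024, -0.031], [0.031, 0.01, -0.999]]
cap [(0.9, 170, 271), (0.74, 184, 216), (0.74, 177, 156), (0.62, 245, 207), (0.49, 197, 269)]
tray [(0.72, 358, 205), (0.41, 439, 220)]
tank [(0.69, 194, 214)]
neck [(0.6, 197, 219)]
cap_center [(0.71, 186, 218), (0.57, 243, 208), (0.56, 179, 164), (0.48, 199, 271)]
side 529.738358744048 281.33842211595004 211.5640857032376 [0.17  0.79  1.186] [[-0.891, -0.455, 0.016], [-0.356, 0.674, -0.647], [0.283, -0.582, -0.762]]
cap [(0.81, 301, 348), (0.78, 298, 372), (0.74, 164, 309), (0.56, 264, 269), (0.55, 235, 299)]
tray [(0.68, 277, 246), (0.65, 323, 185)]
tank [(0.87, 233, 316)]
neck [(0.8, 230, 314), (0.55, 364, 138)]
cap_center [(0.73, 237, 301), (0.63, 167, 307), (0.62, 263, 269), (0.6, 302, 351)]
```

View pics/top0.png

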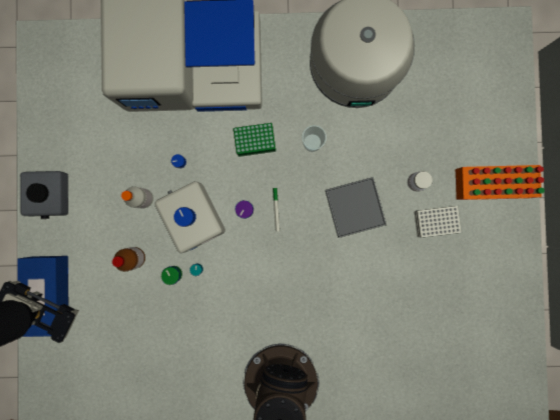

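View pics/side0.png

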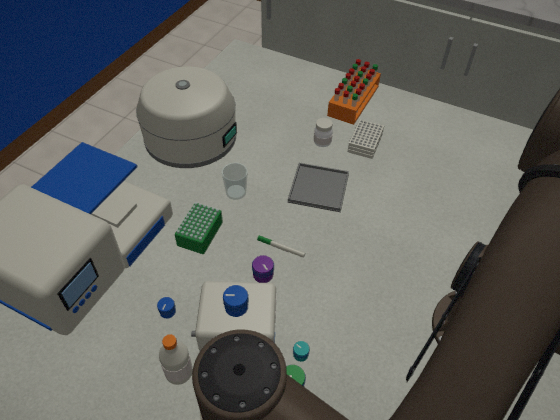

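Top view: the blue caps are at (184,216), on the white tank, and at (178,161), smaller and on the bench. Purple (244,209), green (171,275) and turquoise (196,269) are excluded by colour. The one meant is at (184,216): it is on the tank and is the larger blue one. The tray is at (356,207). I'll measure both and check with a crop.

```bash
cat >> h.py <<'E'
from scipy.spatial.transform import Rotation as Ro
def tool():
    s=get_state(); return np.array(s["tool_pos"]),Ro.from_euler("xyz",s["ee_rot"],degrees=True).as_matrix(),s
def blue(p,u,v,w):
    u,v=int(u),int(v)
    f=p["frame"].astype(int);b,g,r=f[...,0],f[...,1],f[...,2];m=((b>90)&(b>r*2.0)&(b>g*1.5)).astype(np.uint8)
    z=np.zeros_like(m);z[v-w:v+w,u-w:u+w]=m[v-w:v+w,u-w:u+w];return z
E
python3 - <<'E'
from h import *
P,R,s=tool();print(P.round(4),R.round(3).tolist())
top=get_image("top");side=get_image("side")
C=[]
for n,p,c in(("top",top,(184,216)),("side",side,(236,300))):
    m=blue(p,*c,22);k,l,st,ce=cv2.connectedComponentsWithStats(m);i=1+np.argmax(st[1:,4])
    print(n,st[i],ce[i]); C.append((p,ce[i]))
    # project reference: sample cap solid from hypotheses -> minimise centroid mismatch via convex silhouette
def sil(p,c):
    a=np.linspace(0,6.283,60);pts=[]
    for z in(0.103,0.127,0.153):
        for t in a: pts.append(proj(p,[c[0]+.028*np.cos(t),c[1]+.028*np.sin(t),z]))
    h=cv2.convexHull(np.array(pts,np.float32));M=cv2.moments(h);return np.array([M["m10"]/M["m00"],M["m01"]/M["m00"]]),M["m00"]
from scipy.optimize import least_squares
x0=at_z(top,184,216,.14)[:2]
for sel in([0],[1],[0,1]):
    f=lambda x:np.concatenate([sil(C[i][0],x)[0]-C[i][1] for i in sel])
    r=least_squares(f,x0);print(sel,r.x.round(4),r.fun.round(2),[sil(C[i][0],r.x)[1] for i in sel])
# tray
f=top["frame"];g=cv2.cvtColor(f,cv2.COLOR_BGR2GRAY);m=np.zeros_like(g);m[165:250,310:400]=(g[165:250,310:400]<125)
k,l,st,ce=cv2.connectedComponentsWithStats(m);i=1+np.argmax(st[1:,4]);rc=cv2.minAreaRect(np.argwhere(l==i)[:,::-1].astype(np.float32))
print("tray",st[i],rc); print(at_z(top,*ce[i],.01),[at_z(top,*q,.016)[:2].round(3).tolist() for q in cv2.boxPoints(rc)])
for l_ in("jar","plates","marker","white_bottle","amber_bottle","beaker","tip_rack"):
    r=recognise(top,l_)[:1]
    for q in r:print(l_,at_z(top,q["at"][0]*560,q["at"][1]*420,.05)[:2].round(3))
for n,u,v,z in(("smallblue",178,161,.04),("purple",244,209,.05),("green",171,275,.05),("turq",196,269,.03)):print(n,at_z(top,u,v,z)[:2].round(3))
a=cv2.resize(top["frame"][130:300,110:280],(510,510),interpolation=2)
cv2.imwrite("pics/crop1.png",a)
E
```

```text
[0.3038 0.6028 0.2266] [[-0.0, -0.45, -0.893], [0.0, -0.893, 0.45], [-1.0, -0.0, 0.0]]
top [174 207  19  19 268] [183.36567164 216.52238806]
side [223 285  25  21 375] [235.25066667 295.392     ]
[0] [0.5343 0.2712] [-0. -0.] [357.13741755345836]
[1] [0.5412 0.2583] [-0.  0.] [680.3396252121311]
[0, 1] [0.5376 0.2639] [ 2.46 -1.17  0.13  2.5 ] [355.3606887162896, 684.6518065347336]
tray [ 325  177   62   61 2578] ((355.1062927246094, 207.032470703125), (50.71853256225586, 51.40169143676758), 74.98163604736328)
[ 0.55365108 -0.25403869  0.01      ] [[0.613, -0.154], [0.652, -0.315], [0.494, -0.352], [0.455, -0.192]]
jar [ 0.633 -0.45 ]
plates [ 0.495 -0.511]
marker [0.56  0.001]
white_bottle [0.597 0.433]
amber_bottle [0.401 0.465]
beaker [ 0.783 -0.123]
tip_rack [0.773 0.065]
smallblue [0.712 0.307]
purple [0.555 0.1  ]
green [0.354 0.332]
turq [0.369 0.258]
```

View pics/crop1.png

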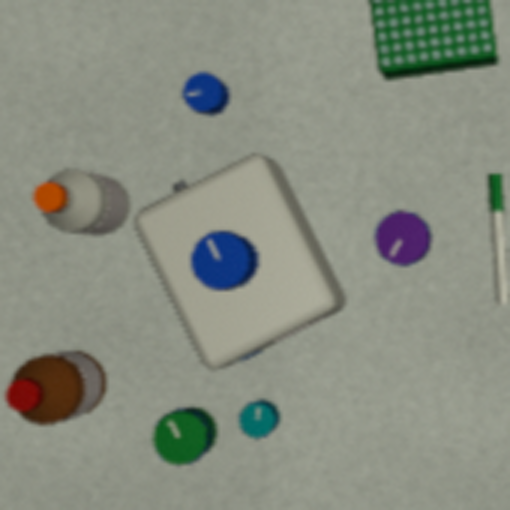

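The crop confirms it: the cap on the tank, at about (223,260) in the crop, is clearly larger than the loose blue one at (206,93). Moving over it at the same height, which clears the bottles, then I'll refine with the wrist camera.

Call:
step_arm:
  steps:
    - [0,0.019,-0.035,0,0.0876]
    - [0,0.019,-0.035,0,0.0876]
    - [0,0.019,-0.035,0,0.0876]
    - [0,0.019,-0.035,0,0.0876]
    - [0,0.019,-0.035,0,0.0876]

```text
time: 1.68
tool_pos: [0.4179, 0.4381, 0.2268]
ee_rot: [-96.4, 90.0, 56.9]
ft_force: [0.4, 0.6, -0.6]
grip_width: 0.0875
```

Call:
step_arm:
  steps:
    - [0,0.019,-0.035,0,0.0876]
    - [0,0.019,-0.035,0,0.0876]
    - [0,0.019,-0.035,0,0.0876]
    - [0,0.019,-0.035,0,0.0876]
    - [0,0,0,0,0.0876]

```text
time: 2.3
tool_pos: [0.5092, 0.3062, 0.2267]
ee_rot: [141.4, 90.0, -65.5]
ft_force: [-1.0, 0.6, -0.3]
grip_width: 0.0877
```

```bash
python3 - <<'E'
from h import *
P,R,s=tool();print(s["time"],P.round(4),R.round(3).tolist(),s["joint_positions"].round(1))
w=get_image("wrist");cv2.imwrite("pics/wrist1.png",w["frame"])
print(w["fx"],w["fy"],w["cx"],w["cy"],(-np.array(w["R"]).T@w["t"]).round(4),np.array(w["R"]).round(3).tolist())
t=get_image("top"); 
print("from first pics, top z.153:",at_z(t,183.4,216.5,.153).round(4),"side",at_z(get_image("side"),235.25,295.4,.153).round(4))
E
```

```text
2.3 [0.5092 0.3062 0.2267] [[0.0, -0.453, -0.892], [-0.0, -0.892, 0.453], [-1.0, 0.0, -0.0]] [ 49.9  13.   -9.9   0.  -67.1  13.2]
325.19226210127806 325.19226210127806 280.52476885351865 210.03652798128425 [0.5774 0.2722 0.3857] [[-0.453, -0.892, 0.001], [-0.855, 0.434, 0.284], [-0.254, 0.128, -0.959]]
from first pics, top z.153: [0.534 0.266 0.153] side [0.5327 0.2707 0.153 ]
```

View pics/wrist1.png

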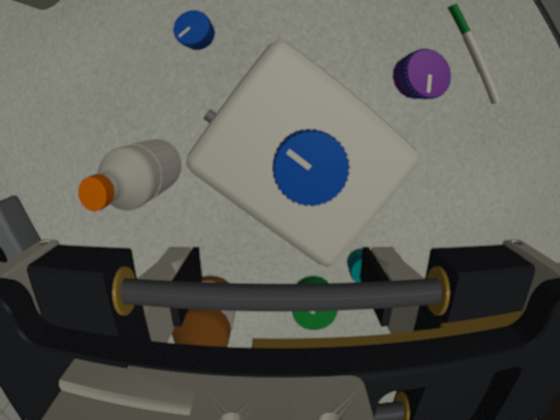

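The wrist view shows the cap's top, ribbed with a white line, at about (311,167) and nearly face-on. The pads are at about (170,290) and (395,290). I'll fit the rim and cast it to z = 0.153.

```bash
cat >> h.py <<'E'
def wz(p,uv,z):
    uv=np.atleast_2d(np.array(uv,float));d=(uv-[p["cx"],p["cy"]])/p["fx"];th=np.linalg.norm(d,axis=1,keepdims=True)+1e-9
    D=np.hstack([d/th*np.sin(th),np.cos(th)]);R=np.array(p["R"]);D=D@R;c=-R.T@np.array(p["t"])
    return c+D*((z-c[2])/D[:,2:3])
def capfit(w,u,v,z):
    f=w["frame"].astype(int);m=((f[...,0]>60)&(f[...,0]>1.8*f[...,2])&(f[...,0]>1.3*f[...,1])).astype(np.uint8)
    k,l,st,ce=cv2.connectedComponentsWithStats(m);i=l[v,u]
    if i==0:i=1+np.argmax(st[1:,4])
    cn,_=cv2.findContours((l==i).astype(np.uint8),0,1);q=cv2.convexHull(max(cn,key=len)).reshape(-1,2)
    X=wz(w,q,z)[:,:2].astype(np.float32);return st[i],cv2.minEnclosingCircle(X),cv2.fitEllipse(X)
E
python3 - <<'E'
from h import *
P,R,s=tool();w=get_image("wrist")
r=capfit(w,330,180,.153);print(r)
c=np.array([*r[1][0],0]);
for c in(r[1][0],r[2][0]):print("delta tool",(R.T@(np.array([*c,.121])-P)).round(4))
E
```

```text
(array([ 275,  127,   76,   76, 4215], dtype=int32), ((0.5344701409339905, 0.26945364475250244), 0.028141621500253677), ((0.5343271493911743, 0.2692476511001587), (0.05474439635872841, 0.05575290694832802), 99.47771453857422))
delta tool [ 0.1056  0.023  -0.0412]
delta tool [ 0.1056  0.0232 -0.0411]
```

Rim radius 28.1 mm against the expected 28, and the three cameras agree, so the axis is at (0.534, 0.269). Centring, pre-turning +40° and descending to just above the cap.

Call:
step_arm:
  steps:
    - [0,0.0046,-0.0082,0,0.0876]
    - [0,0.0046,-0.0082,0,0.0876]
    - [0,0.0046,-0.0082,0,0.0876]
    - [0,0.0046,-0.0082,0,0.0876]
    - [0,0.0046,-0.0083,0,0.0876]
  grip_force: 25

```text
time: 3.12
tool_pos: [0.5349, 0.2686, 0.2266]
ee_rot: [78.1, 90.0, -128.6]
ft_force: [0.9, 0.5, 0.1]
grip_width: 0.0875
```

Call:
step_arm:
  steps:
    - [0.011,0,0,10,0.0876]
    - [0.011,0,0,10,0.0876]
    - [0.011,0,0,10,0.0876]
    - [0.011,0,0,10,0.0876]
    - [0,0,0,0,0.0876]

```text
time: 3.75
tool_pos: [0.5343, 0.2686, 0.1817]
ee_rot: [106.6, 89.9, -140.1]
ft_force: [0.2, 0.4, -0.3]
grip_width: 0.0876
```

```bash
python3 - <<'E'
from h import *
P,R,s=tool();w=get_image("wrist");print(s["time"],P.round(4),R.round(3).tolist(),s["joint_positions"].round(1))
cv2.imwrite("pics/wrist2.png",w["frame"])
f=w["frame"].astype(int);m=((f[...,0]>60)&(f[...,0]>1.8*f[...,2])&(f[...,0]>1.3*f[...,1])).astype(np.uint8)
k,l,st,ce=cv2.connectedComponentsWithStats(m);i=1+np.argmax(st[1:,4]);u,v=np.argwhere(l==i)[0][::-1]
r=capfit(w,u,v,.153);print(r)
print("delta tool",(R.T@(np.array([*r[1][0],.121])-P)).round(4))
E
```

```text
3.75 [0.5343 0.2686 0.1817] [[-0.001, -0.918, -0.396], [-0.001, -0.396, 0.918], [-1.0, 0.002, -0.0]] [ 45.4  15.3 -12.9  -0.  -61.9 -22.1]
(array([ 237,  186,   89,   95, 6188], dtype=int32), ((0.5362343788146973, 0.2649378478527069), 0.03174309432506561), ((0.53498774766922, 0.26550784707069397), (0.0541355237364769, 0.06299648433923721), 21.67827796936035))
delta tool [ 0.0608 -0.0005 -0.0041]
```

The blob now includes the cap's side (radius 31.7), so this fit is biased and I keep the earlier centre. Descending to TCP z = 0.121 and gripping.

Call:
step_arm:
  steps:
    - [0.013,0,0,0,0.0876]
    - [0.013,0,0,0,0.0876]
    - [0.013,0,0,0,0.0876]
    - [0.013,0,0,0,0.0876]
    - [0.0085,0,0,0,0.0876]

```text
time: 4.42
tool_pos: [0.5342, 0.2691, 0.1209]
ee_rot: [109.9, 89.9, -136.9]
ft_force: [-0.3, 0.0, 0.8]
grip_width: 0.0875
```

Call:
step_arm:
  steps:
    - [0,0,0,0,0.05]
    - [0,0,0,0,0.05]
    - [0,0,0,0,0.05]
    - [0,0,0,0,0.05]
    - [0,0,0,0,0.05]
  grip_force: 25

```text
time: 5.05
tool_pos: [0.5346, 0.2694, 0.1225]
ee_rot: [-72.4, 90.0, 40.8]
ft_force: [0.0, -0.0, 2.8]
grip_width: 0.0555
```

```bash
python3 - <<'E'
from h import *
P,R,s=tool();w=get_image("side");print(s["time"],P.round(4),s["joint_positions"].round(1),s["ft_force"],s["ft_torque"],s["grip_width"])
t=get_image("wrist")["frame"]
cv2.imwrite("pics/g1.png",np.hstack([t[100:,150:450],cv2.resize(w["frame"][240:380,170:300],None,fx=2.28,fy=2.28)[:320]]))
E
```

```text
5.05 [0.5346 0.2694 0.1225] [ 45.4  18.4 -17.2   0.  -54.5 -22.2] [ 0.02769888 -0.01627789  2.84340991] [ 0.04590807  0.22961459 -0.05871744] 0.055518108378995866Traceback (most recent call last):
  File "<stdin>", line 4, in <module>
    return _nx.concatenate(arrs, 1, dtype=dtype, casting=casting)
           ~~~~~~~~~~~~~~~^^^^^^^^^^^^^^^^^^^^^^^^^^^^^^^^^^^^^^^
ValueError: all the input array dimensions except for the concatenation axis must match exactly, but along dimension 0, the array at index 0 has size 320 and the array at index 1 has size 319
```

The opening is 55.5 mm against a 56 mm grip, with little side force, so the cap is held. First stroke: −80° about tool x (anticlockwise from above), rising 0.46 mm per row.

Call:
step_arm:
  steps:
    - [-0.00046,0,0,-8,0.05]
    - [-0.00046,0,0,-8,0.05]
    - [-0.00046,0,0,-8,0.05]
    - [-0.00046,0,0,-8,0.05]
    - [-0.00046,0,0,-8,0.05]

```text
time: 5.78
tool_pos: [0.5343, 0.2691, 0.1242]
ee_rot: [61.4, 90.0, -145.1]
ft_force: [-1.2, 0.9, 0.2]
grip_width: 0.0559
```

```bash
python3 - <<'E'
from h import *
P,R,s=tool();w=get_image("wrist");print(s["time"],P.round(4),R[:,1].round(3),s["joint_positions"].round(1),s["ft_force"].round(1),s["ft_torque"].round(2),s["grip_width"])
cv2.imwrite("pics/g1.png",w["frame"])
E
```

```text
5.775 [0.5343 0.2691 0.1242] [-0.446 -0.895  0.001] [ 45.4  18.3 -17.   -0.  -54.7  18.1] [-1.2  0.9  0.2] [-0.12  0.14  0.02] 0.055926287086192135
```

View pics/g1.png

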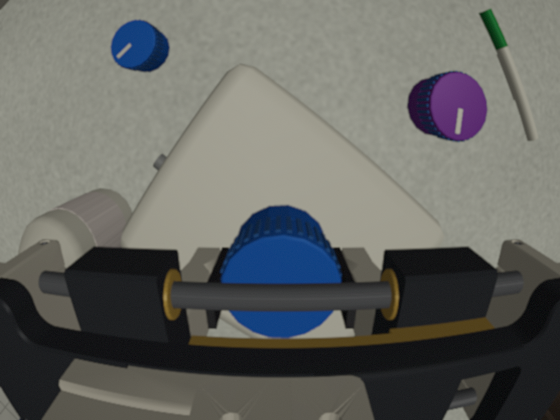

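The cap sits between the pads at about (280,275). Its line is hidden under the rod, and the forces are low. I'll finish the stroke, release, turn back, and regrip.

Call:
step_arm:
  steps:
    - [-0.00046,0,0,-8,0.05]
    - [-0.00046,0,0,-8,0.05]
    - [-0.00046,0,0,-8,0.05]
    - [-0.00046,0,0,-8,0.05]
    - [-0.00046,0,0,-8,0.05]

```text
time: 6.45
tool_pos: [0.5343, 0.2691, 0.1265]
ee_rot: [17.7, 90.0, -148.9]
ft_force: [-0.9, -0.0, -0.1]
grip_width: 0.0555
```

Call:
step_arm:
  steps:
    - [0,0,0,0,0.05]
    - [0,0,0,0,0.08]
    - [0,0,0,0,0.08]
    - [0,0,0,0,0.08]
    - [0,0,0,0,0.08]

```text
time: 7.08
tool_pos: [0.5345, 0.2693, 0.1267]
ee_rot: [178.1, 90.0, 11.3]
ft_force: [-0.4, 0.5, -0.1]
grip_width: 0.0796
```

```bash
python3 - <<'E'
from h import *
P,R,s=tool();w=get_image("wrist");print(s["time"],P.round(4),R[:,1].round(3),s["joint_positions"].round(1),s["ft_force"].round(1),s["grip_width"])
t=get_image("top")
cv2.imwrite("pics/g2.png",np.vstack([w["frame"][180:360,130:430],cv2.resize(t["frame"][170:270,130:240],(300,272),interpolation=2)]))
E
```

```text
7.075 [0.5345 0.2693 0.1267] [ 0.229 -0.973  0.   ] [ 45.4  18.1 -16.9   0.  -55.   57.8] [-0.4  0.5 -0.1] 0.07959531237727588
```

View pics/g2.png

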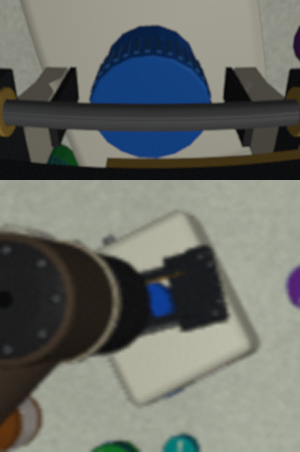

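Released cleanly, with the cap still seated between the open pads; the line is still under the rod. Turning back +80°, which should bring the line into view.

Call:
step_arm:
  steps:
    - [0,0,0,10,0.08]
    - [0,0,0,10,0.08]
    - [0,0,0,10,0.08]
    - [0,0,0,10,0.08]
    - [0,0,0,10,0.08]

```text
time: 7.8
tool_pos: [0.5345, 0.2693, 0.1267]
ee_rot: [-108.9, 90.0, 34.0]
ft_force: [0.3, -0.1, 0.5]
grip_width: 0.0801
```

Call:
step_arm:
  steps:
    - [0,0,0,10,0.08]
    - [0,0,0,10,0.08]
    - [0,0,0,10,0.08]
    - [0,0,0,0,0.05]
    - [0,0,0,0,0.05]

```text
time: 8.43
tool_pos: [0.5345, 0.2693, 0.1266]
ee_rot: [124.1, 90.0, -122.4]
ft_force: [-0.0, -0.4, 0.1]
grip_width: 0.0657
```

Call:
step_arm:
  steps:
    - [0,0,0,0,0.05]
    - [0,0,0,0,0.05]
    - [0,0,0,0,0.05]
    - [0,0,0,0,0.05]
    - [0,0,0,0,0.05]

```text
time: 9.05
tool_pos: [0.5345, 0.2693, 0.1267]
ee_rot: [-142.9, 90.0, -29.7]
ft_force: [-0.2, 0.9, 0.2]
grip_width: 0.0557
```

```bash
python3 - <<'E'
from h import *
P,R,s=tool();w=get_image("wrist");print(s["time"],P.round(4),R[:,1].round(3),s["joint_positions"].round(1),s["ft_force"].round(1),s["grip_width"])
cv2.imwrite("pics/g3.png",cv2.resize(w["frame"][180:360,180:380],None,fx=2,fy=2))
E
```

```text
9.05 [0.5345 0.2693 0.1267] [-0.919 -0.395 -0.   ] [ 45.4  18.1 -16.9   0.  -55.  -22.2] [-0.2  0.9  0.2] 0.05571884528240225
```

View pics/g3.png

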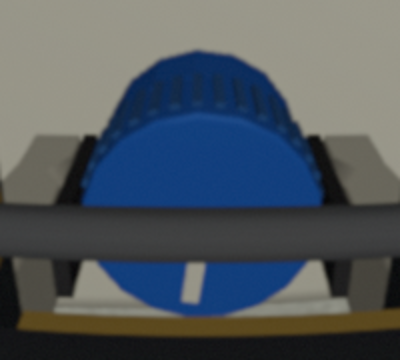

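The line now points nearly straight down in the image, at (193,282) in the crop, which is about 265° against the 267° predicted. So the cap turned with the gripper and is regripped. Stroke 2, then regrasp.

Call:
step_arm:
  steps:
    - [-0.00046,0,0,-8,0.05]
    - [-0.00046,0,0,-8,0.05]
    - [-0.00046,0,0,-8,0.05]
    - [-0.00046,0,0,-8,0.05]
    - [-0.00046,0,0,-8,0.05]

```text
time: 9.72
tool_pos: [0.5344, 0.2692, 0.129]
ee_rot: [38.5, 90.0, -168.0]
ft_force: [-0.4, -0.3, 1.6]
grip_width: 0.0557
```

Call:
step_arm:
  steps:
    - [-0.00046,0,0,-8,0.05]
    - [-0.00046,0,0,-8,0.05]
    - [-0.00046,0,0,-8,0.05]
    - [-0.00046,0,0,-8,0.05]
    - [-0.00046,0,0,-8,0.05]

```text
time: 10.35
tool_pos: [0.5343, 0.2691, 0.1313]
ee_rot: [24.7, 90.0, -141.8]
ft_force: [-0.1, -0.0, 0.5]
grip_width: 0.0552
```

Call:
step_arm:
  steps:
    - [0,0,0,0,0.05]
    - [0,0,0,0,0.08]
    - [0,0,0,0,0.08]
    - [0,0,0,0,0.08]
    - [0,0,0,0,0.08]

```text
time: 10.98
tool_pos: [0.5345, 0.2692, 0.1313]
ee_rot: [60.9, 90.0, -105.9]
ft_force: [-0.0, -0.1, 0.6]
grip_width: 0.0798
```

Call:
step_arm:
  steps:
    - [0,0,0,10,0.08]
    - [0,0,0,10,0.08]
    - [0,0,0,10,0.08]
    - [0,0,0,10,0.08]
    - [0,0,0,10,0.08]

```text
time: 11.6
tool_pos: [0.5345, 0.2692, 0.1312]
ee_rot: [92.8, 90.0, -124.3]
ft_force: [0.2, -0.1, -0.4]
grip_width: 0.0802
```

Call:
step_arm:
  steps:
    - [0,0,0,10,0.08]
    - [0,0,0,10,0.08]
    - [0,0,0,10,0.08]
    - [0,0,0,0,0.05]
    - [0,0,0,0,0.05]

```text
time: 12.22
tool_pos: [0.5345, 0.2693, 0.1313]
ee_rot: [-58.4, 90.0, 55.0]
ft_force: [-0.3, 0.0, 0.3]
grip_width: 0.0653
```

Call:
step_arm:
  steps:
    - [0,0,0,0,0.05]
    - [0,0,0,0,0.05]
    - [0,0,0,0,0.05]
    - [0,0,0,0,0.05]
    - [0,0,0,0,0.05]

```text
time: 12.85
tool_pos: [0.5345, 0.2692, 0.1313]
ee_rot: [-34.4, 90.0, 78.9]
ft_force: [-0.2, 0.5, 0.7]
grip_width: 0.0555
```

```bash
python3 - <<'E'
from h import *
P,R,s=tool();w=get_image("wrist");print(s["time"],P.round(4),R[:,1].round(3),s["joint_positions"].round(1),s["ft_force"].round(1),s["ft_torque"].round(2),s["grip_width"])
cv2.imwrite("pics/g4.png",cv2.resize(w["frame"][180:360,180:380],None,fx=2,fy=2))
E
```

```text
12.85 [0.5345 0.2692 0.1313] [-0.919 -0.395 -0.   ] [ 45.4  17.9 -16.6  -0.  -55.6 -22.2] [-0.2  0.5  0.7] [ 0.15 -0.01 -0.02] 0.05551217335348017
```

View pics/g4.png

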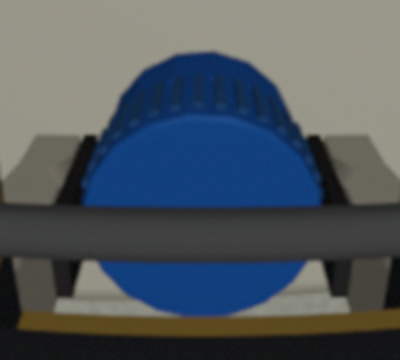

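The line is out of sight under the rod, as it should be at about 347°, and the forces are under 2 N. Stroke 3 takes the total to 240° (4.19 rad, allowed up to 5.2), followed by a slow test lift.

Call:
step_arm:
  steps:
    - [-0.00046,0,0,-8,0.05]
    - [-0.00046,0,0,-8,0.05]
    - [-0.00046,0,0,-8,0.05]
    - [-0.00046,0,0,-8,0.05]
    - [-0.00046,0,0,-8,0.05]

```text
time: 13.52
tool_pos: [0.5344, 0.2692, 0.1336]
ee_rot: [40.1, 90.0, -166.4]
ft_force: [0.5, -0.8, -0.8]
grip_width: 0.0553
```

Call:
step_arm:
  steps:
    - [-0.00046,0,0,-8,0.05]
    - [-0.00046,0,0,-8,0.05]
    - [-0.00046,0,0,-8,0.05]
    - [-0.00046,0,0,-8,0.05]
    - [-0.00046,0,0,-8,0.05]

```text
time: 14.15
tool_pos: [0.5343, 0.2692, 0.1359]
ee_rot: [10.9, 90.0, -155.6]
ft_force: [-0.4, -0.3, 0.9]
grip_width: 0.0556
```

Call:
step_arm:
  steps:
    - [-0.0005,0,0,0,0.05]
    - [-0.0005,0,0,0,0.05]
    - [-0.0005,0,0,0,0.05]
    - [-0.0005,0,0,0,0.05]
    - [-0.0005,0,0,0,0.05]

```text
time: 14.78
tool_pos: [0.5345, 0.2692, 0.1384]
ee_rot: [-0.9, 90.0, -167.7]
ft_force: [0.1, 0.5, -1.2]
grip_width: 0.0554
```

The 2.5 mm test lift shows only the cap's weight (about −1 N), so it is free. Lifting clear.

Call:
step_arm:
  steps:
    - [-0.004,0,0,0,0.05]
    - [-0.004,0,0,0,0.05]
    - [-0.004,0,0,0,0.05]
    - [-0.004,0,0,0,0.05]
    - [-0.004,0,0,0,0.05]

```text
time: 15.4
tool_pos: [0.5345, 0.2693, 0.1587]
ee_rot: [-147.4, 90.0, 45.9]
ft_force: [-0.5, 0.3, -0.9]
grip_width: 0.0557
```

Call:
step_arm:
  steps:
    - [-0.013,0,0,0,0.05]
    - [-0.013,0,0,0,0.05]
    - [-0.013,0,0,0,0.05]
    - [-0.013,0,0,0,0.05]
    - [0,0,0,0,0.05]

```text
time: 16.02
tool_pos: [0.5351, 0.2697, 0.2119]
ee_rot: [-153.7, 89.9, 39.6]
ft_force: [-0.3, -0.6, -1.5]
grip_width: 0.0553
```

```bash
python3 - <<'E'
from h import *
P,R,s=tool();print(s["time"],P.round(4),R.round(3).tolist(),s["joint_positions"].round(1),s["ft_force"].round(1),s["grip_width"])
d=R.T@(np.array([.5537,-.254,P[2]])-P);print(d.round(4))
w=get_image("side");cv2.imwrite("pics/s5.png",cv2.resize(w["frame"][150:400,130:380],None,fx=2,fy=2))
E
```

```text
16.025 [0.5351 0.2697 0.2119] [[0.002, 0.229, -0.973], [0.002, -0.973, -0.229], [-1.0, -0.001, -0.002]] [ 45.4  13.9 -10.6   0.  -65.3  57.8] [-0.3 -0.6 -1.5] 0.05530186466026833
[-0.0008  0.514   0.102 ]
```

View pics/s5.png

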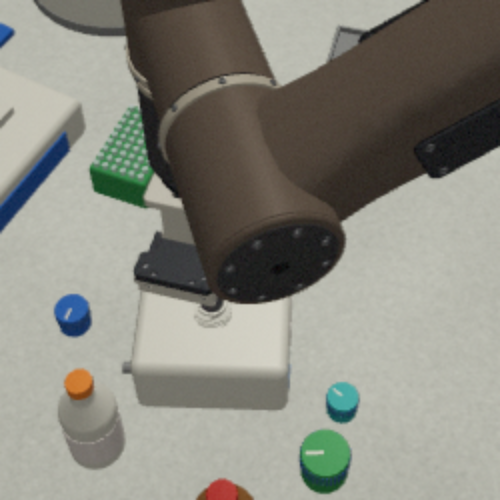

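The neck stands bare at about (212,315) and the cap is held: opening 55.3 mm, about its own weight on the wrist. Moving to the tray at this height.

Call:
step_arm:
  steps:
    - [0,0.02,0.004,0,0.05]
    - [0,0.035,0.007,0,0.05]
    - [0,0.035,0.007,0,0.05]
    - [0,0.035,0.007,0,0.05]
    - [0,0.035,0.007,0,0.05]

```text
time: 16.7
tool_pos: [0.5393, 0.1041, 0.2098]
ee_rot: [14.3, 89.9, -152.4]
ft_force: [1.3, 0.1, -0.5]
grip_width: 0.0557
```

Call:
step_arm:
  steps:
    - [0,0.035,0.007,0,0.05]
    - [0,0.035,0.007,0,0.05]
    - [0,0.035,0.007,0,0.05]
    - [0,0.035,0.007,0,0.05]
    - [0,0.035,0.007,0,0.05]

```text
time: 17.32
tool_pos: [0.5451, -0.0741, 0.2098]
ee_rot: [-7.1, 89.9, -173.9]
ft_force: [0.2, -0.2, 0.4]
grip_width: 0.0555
```

Call:
step_arm:
  steps:
    - [0,0.035,0.007,0,0.05]
    - [0,0.035,0.007,0,0.05]
    - [0,0.035,0.007,0,0.05]
    - [0,0.035,0.007,0,0.05]
    - [0,0.02,0.004,0,0.05]

```text
time: 17.95
tool_pos: [0.5505, -0.2372, 0.2096]
ee_rot: [-19.8, 89.9, 173.3]
ft_force: [-0.6, -0.5, -1.6]
grip_width: 0.0553
```

Call:
step_arm:
  steps:
    - [0,0.019,0.003,0,0.05]
    - [0,0,0,0,0.05]
    - [0,0,0,0,0.05]
    - [0,0,0,0,0.05]
    - [0,0,0,0,0.05]

```text
time: 18.58
tool_pos: [0.5532, -0.2539, 0.2105]
ee_rot: [175.6, 90.0, 8.9]
ft_force: [0.2, 0.1, -0.8]
grip_width: 0.0554
```

```bash
python3 - <<'E'
from h import *
P,R,s=tool();print(s["time"],P.round(4),R.round(3).tolist(),s["joint_positions"].round(1),s["ft_force"].round(1),s["grip_width"])
d=R.T@(np.array([.5537,-.254,.0245])-P);print(d.round(4))
w=get_image("wrist");t=get_image("side")
cv2.imwrite("pics/w6.png",np.hstack([w["frame"][100:360,100:460],t["frame"][80:340,200:500]]))
E
```

```text
18.575 [ 0.5532 -0.2539  0.2105] [[0.0, 0.23, -0.973], [0.0, -0.973, -0.23], [-1.0, 0.0, -0.0]] [ -6.3  15.   -9.4  -0.  -65.6 109.6] [ 0.2  0.1 -0.8] 0.05539935274539674
[ 0.186   0.0003 -0.0004]
```

View pics/w6.png

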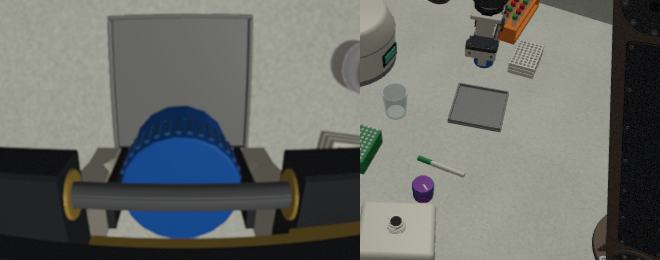

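The cap is in the grip, at (180,170) in the crop. The tray is visible ahead of and beneath it, with far corners at full-frame (208,116) and (352,115). I'll check the tray's centre against those corners and the side view.

```bash
python3 - <<'E'
from h import *
w=get_image("wrist");s=get_image("side")
X=wz(w,[(208,116),(352,115)],.016)[:,:2];print(X.round(4),np.linalg.norm(X[0]-X[1]))
e=(X[1]-X[0])/np.linalg.norm(X[1]-X[0]);n=np.array([e[1],-e[0]]);print("centre",(X.mean(0)+.08*n).round(4),(X.mean(0)-.08*n).round(4))
print("side proj tray",proj(s,[.5537,-.254,.01]),"cap",proj(s,[.5537,-.254,.215]))
f=s["frame"];g=cv2.cvtColor(f,cv2.COLOR_BGR2GRAY);m=np.zeros_like(g);m[160:215,285:353]=g[160:215,285:353]<125
k,l,st,ce=cv2.connectedComponentsWithStats(m);i=1+np.argmax(st[1:,4]);print(st[i],at_z(s,*ce[i],.01).round(4))
E
```

```text
[[ 0.6113 -0.1586]
 [ 0.6484 -0.311 ]] 0.15682635622385943
centre [ 0.5521 -0.2537] [ 0.7076 -0.2159]
side proj tray (np.float64(318.6574151871151), np.float64(185.30473727059004)) cap (np.float64(323.86260163421025), np.float64(134.26966513399236))
[ 287  163   62   50 2213] [ 0.5513 -0.2469  0.01  ]
```

All views agree within a few mm, with the tray's centre near (0.553, −0.253) against a 50 mm tolerance. Descending, slow at the end.

Call:
step_arm:
  steps:
    - [0.025,0,0,0,0.05]
    - [0.025,0,0,0,0.05]
    - [0.025,0,0,0,0.05]
    - [0.025,0,0,0,0.05]
    - [0.025,0,0,0,0.05]

```text
time: 19.4
tool_pos: [0.5531, -0.2544, 0.0847]
ee_rot: [145.8, 90.0, -20.9]
ft_force: [0.7, -0.4, -0.8]
grip_width: 0.0557
```

Call:
step_arm:
  steps:
    - [0.013,0,0,0,0.05]
    - [0.013,0,0,0,0.05]
    - [0.013,0,0,0,0.05]
    - [0.006,0,0,0,0.05]
    - [0.004,0,0,0,0.05]

```text
time: 20.02
tool_pos: [0.5532, -0.2545, 0.0362]
ee_rot: [132.6, 90.0, -34.2]
ft_force: [-0.1, -0.7, -0.4]
grip_width: 0.0555
```

Call:
step_arm:
  steps:
    - [0.002,0,0,0,0.05]
    - [0.001,0,0,0,0.05]
    - [0.001,0,0,0,0.05]
    - [0.001,0,0,0,0.05]
    - [0.001,0,0,0,0.05]

```text
time: 20.65
tool_pos: [0.5531, -0.2544, 0.0304]
ee_rot: [163.5, 90.0, -3.3]
ft_force: [-0.4, -0.7, -0.0]
grip_width: 0.0557
```

Call:
step_arm:
  steps:
    - [0.001,0,0,0,0.05]
    - [0.001,0,0,0,0.05]
    - [0.001,0,0,0,0.05]
    - [0.0005,0,0,0,0.05]
    - [0.0005,0,0,0,0.05]

```text
time: 21.28
tool_pos: [0.553, -0.2544, 0.0263]
ee_rot: [-3.2, 90.0, -169.9]
ft_force: [-0.6, -0.8, -0.4]
grip_width: 0.0554
```

Call:
step_arm:
  steps:
    - [0.0005,0,0,0,0.05]
    - [0.0005,0,0,0,0.05]
    - [0.0005,0,0,0,0.05]
    - [0,0,0,0,0.05]
    - [0,0,0,0,0.05]

```text
time: 21.9
tool_pos: [0.5531, -0.2544, 0.0249]
ee_rot: [157.4, 90.0, -9.4]
ft_force: [0.1, 0.4, 0.3]
grip_width: 0.0557
```

Call:
step_arm:
  steps:
    - [0.0005,0,0,0,0.05]
    - [0.0005,0,0,0,0.05]
    - [0,0,0,0,0.05]
    - [0,0,0,0,0.05]
    - [0,0,0,0,0.05]

```text
time: 22.52
tool_pos: [0.5533, -0.2544, 0.0247]
ee_rot: [149.6, 90.0, -17.2]
ft_force: [-1.8, 2.1, 7.2]
grip_width: 0.0554
```

Call:
step_arm:
  steps:
    - [0.0005,0,0,0,0.05]
    - [0,0,0,0,0.05]
    - [0,0,0,0,0.05]
    - [0,0,0,0,0.05]
    - [0,0,0,0,0.05]

```text
time: 23.15
tool_pos: [0.5534, -0.2544, 0.0247]
ee_rot: [146.2, 89.9, -20.5]
ft_force: [-3.5, 3.4, 10.9]
grip_width: 0.0554
```

Floor contact at TCP z = 0.0247 with a 7–11 N push, as predicted. Backing off slightly, opening, then rising straight up slowly.

Call:
step_arm:
  steps:
    - [-0.0008,0,0,0,0.05]
    - [0,0,0,0,0.0876]
    - [0,0,0,0,0.0876]
    - [0,0,0,0,0.0876]
    - [0,0,0,0,0.0876]

```text
time: 23.78
tool_pos: [0.553, -0.2545, 0.024]
ee_rot: [-17.2, 90.0, 176.1]
ft_force: [-0.5, 0.5, -0.6]
grip_width: 0.0862
```

Call:
step_arm:
  steps:
    - [0,0,0,0,0.0876]
    - [-0.005,0,0,0,0.0876]
    - [-0.01,0,0,0,0.0876]
    - [-0.015,0,0,0,0.0876]
    - [-0.02,0,0,0,0.0876]

```text
time: 24.4
tool_pos: [0.553, -0.2544, 0.0755]
ee_rot: [148.2, 90.0, -18.6]
ft_force: [-0.6, 0.4, -0.6]
grip_width: 0.0879
```

Call:
step_arm:
  steps:
    - [-0.025,0,0,0,0.0876]
    - [-0.025,0,0,0,0.0876]
    - [-0.025,0,0,0,0.0876]
    - [-0.025,0,0,0,0.0876]
    - [0,0,0,0,0.0876]

```text
time: 25.02
tool_pos: [0.5544, -0.2548, 0.1778]
ee_rot: [154.2, 89.7, -12.6]
ft_force: [0.2, -0.5, 0.1]
grip_width: 0.0878
```

```bash
python3 - <<'E'
from h import *
P,R,s=tool();print(s["time"],P.round(4),s["ft_force"].round(1),s["grip_width"])
w=get_image("wrist");t=get_image("side");m=blue(t,318,175,35)
k,l,st,ce=cv2.connectedComponentsWithStats(m);print(st[1:],[at_z(t,*c,.055).round(4).tolist() for c in ce[1:]])
tp=get_image("top")
for n in("jar","plates","marker","white_bottle","amber_bottle","beaker","tip_rack"):
    for q in recognise(tp,n)[:1]:print(n,at_z(tp,q["at"][0]*560,q["at"][1]*420,.05)[:2].round(3))
cv2.imwrite("pics/end.png",np.hstack([w["frame"][60:360,100:460],cv2.resize(t["frame"][130:230,260:380],(360,300))]))
E
```

```text
25.025 [ 0.5544 -0.2548  0.1778] [ 0.2 -0.5  0.1] 0.08775548991778331
[[311 169  19  14 187]
 [315 187   1   1   1]] [[0.5525, -0.2509, 0.055], [0.5457, -0.2029, 0.055]]
jar [0.547 0.281]
plates [ 0.497 -0.512]
amber_bottle [0.4   0.463]
beaker [ 0.767 -0.125]
tip_rack [0.769 0.058]
```

View pics/end.png

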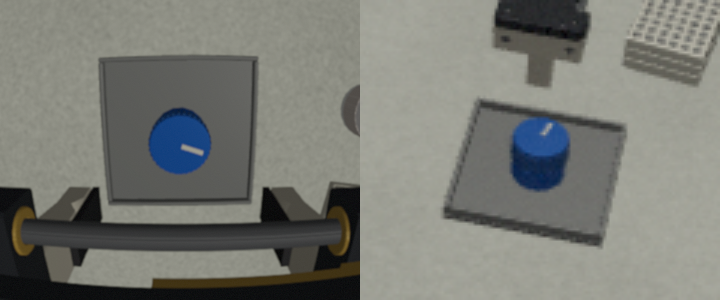

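The cap stands upright near the middle of the tray, at (180,140) in the left crop and (540,155) in the right, with the line face up and the gripper well clear. Letting the arm settle, then handing in.

Call:
step_arm:
  steps:
    - [0,0,0,0,0.0876]
    - [0,0,0,0,0.0876]
    - [0,0,0,0,0.0876]
    - [0,0,0,0,0.0876]
    - [0,0,0,0,0.0876]

```text
time: 26.15
tool_pos: [0.553, -0.2544, 0.1742]
ee_rot: [150.5, 90.0, -16.3]
ft_force: [0.4, 0.5, 0.1]
grip_width: 0.0877
```

```bash
python3 -c "
from cell import *
print(finish_job())"
```

```text
the job is handed in; nothing more can be done
None
```

The blue cap is off the tank and standing upright in the grey tray, and I handed the job in at about 26 s; no verdict is reported. I unscrewed it in three 80° turns with two regrasps. Wrist force read under 3 N at the end of each move there and in the lift. It was set down with a push of about 11 N before I let go.

**Last checks:**
- **Cap:** the side and wrist pictures show it upright and well inside the tray. The side view puts it at (0.5525, −0.251), within a few mm of the tray's centre. The gripper is open and about 15 cm above the tray.
- **Bystanders:** the plates, amber bottle and tip rack were found within 8 mm of their first positions. The beaker was found 16 mm off, probably recognition scatter, since the gripper never went near it.
- **Not confirmed:** in the last top view the marker and white bottle were not found, and "jar" was reported at the bare neck, a false hit. I didn't check these three any other way at the end.
- **Discarded:** the second close-up fit of the cap was off because it included the cap's side (radius 31.7 mm instead of 28 mm), so I used the first fit.

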